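Lay the drilled block against the stop

TASK

The small drilled metal block is standing on end on the drilling fixture's plate. Push it over with the fingers so that it lies flat with its drilled face up, then push it along the plate until its end sits squarely and flush against the stop. Only push it: do not pick it up, and leave the other things on the bench where they are.

Things in the scene. Friction and masses are not known exactly. Their poses are not given: they have to be found in the camera images.
- fixture: Fixed dark steel plate, 260 (x) x 170 (y) x 12 mm, lying on the bench, with a bright steel stop bar across its far end. Origin: centre of the plate's underside, on the bench top. Its x axis points along the plate towards the stop, its z axis up. The plate's top is 12 mm above the origin.
- stop_face (a point): Middle of the lower edge of the stop's working face, where it meets the plate's top: 105 mm from the fixture's origin along its x axis. The stop is 150 mm wide (along the fixture's y), 22 mm thick and stands 30 mm above the plate. Axes as the fixture's.
- block_center (a point): Centre of the loose metal block, 38 (its x) x 62 (y) x 28 mm (z), 0.2-0.35 kg. Its z axis points out of the broad face with the drilled holes. It starts standing on end (y up, 62 mm tall), drilled face away from the stop, up to 0.25 rad askew. Pushed near the top of the drilled face it tips towards the stop and falls by itself beyond 24 degrees; pushed low it only slides.
- bolt: Bystander: short hex bolt lying on the bench to the left of the fixture, 16 x 52 x 18 mm; origin at the centre of its underside.
- hex_key: Bystander: L-shaped hex key lying on the bench to the right of the fixture, 30 x 87 x 6 mm; origin at the centre of its underside.
- nuts: Bystander: black cup of nuts, 68 mm across, 50 mm high, on the bench to the left of the fixture; origin at the centre of its underside.
- spanner: Bystander: steel combination spanner lying on the bench further to the left, 205 mm long, 10 mm thick; origin at the centre of its underside.
Not all that is in view belongs to the job. Leave any red look-alike of the part that bears block_center alone.

How it is judged:
By the outcome, as a careful person would: the job done as asked, in the order asked, and still so for the second after the job is handed in, with the robot touching nothing.
It also fails if it takes over 38 s, if anything falls off the work surface, if the arm or the gripper's body presses on something with over 40 N, if the wrist force passes 120 N, or if a joint passes its speed limit or range.

ROBOT

A 6-joint arm with a two-finger parallel gripper is mounted at the origin on a cart in front of the work surface, level with it; the furniture and walls round the work are solid. World frame = base frame: x ahead of the robot, y to its left, z up, the work surface at z = 0. Lengths are in m, angles in degrees, forces in N, time in s.
With the tool pointing down it reaches from about 0.3 to 0.75 m from the base axis. Payload 8.5 kg.
Tool frame: the origin (TCP) lies at the very end of the fingers, on their centre line; the grasp point (between the pads) lies 19 mm behind it; z points along the fingers, y is the line along which they close (so a half turn about z gives the same grasp; the last joint's range is limited). The gripper opens to 85 mm and grips with 20 to 120 N. Pads are 22 mm wide; open, the fingers measure 114 mm over their backs; the gripper's body (76 mm by 85 mm) begins 54 mm behind the grasp point. The pads swing forward as they close: fully open they stand 13 mm farther back than shut.
Start: joints at [-82.065, 21.807, 74.336, -0, 83.858, -12.336], TCP at [0.191, -0.516, 0.231] pointing down, gripper open.
Joint ranges: [-178.18, 178.18], [-50.72, 133.34], [12.68, 142.11], [-81.47, 261.47], [9.98, 163.14], [-165.26, 165.26]. Speed limits (degrees/s): [136.94, 136.94, 180, 180, 180, 180].

INTERFACE

Orientations are given as a 3x3 rotation matrix whose columns are the frame's x, y, z axes.
In Python, from rig import env gives the robot as it stands.
- The arm moves only by the tool move_arm, never from a script. Its argument "plan" is a list of rows, each a list of 7 numbers: the turn, a rotation vector about the tool's x, y, z in degrees, then the shift along the tool's x, y, z in cm, then the gripper command: -1 is shut, 1 is fully open, values between are in proportion. In form: [[ax, ay, az, tx, ty, tz, jaw], ...]. A call has 1 to 5 rows; each row is the pose to reach, as a shift and turn from the pose commanded when the call began, along the tool's axes at that moment; what a row does not reach only later rows make up. A row lasts 1/10 s, in which the tool goes at most 50 mm and 8.59 degrees, less where a joint would pass 70% of its speed; a pose out of reach is approached as far as the arm can. A call with a gripper value outside its range is refused whole. The fingers move at their own pace and stop on an object; "squeeze" is the grip in N (left out, the last holds). Time passes only in rows, so rows that repeat a pose let the fingers close. It gives the time, the measured TCP pose, the force, the opening and the grip force at its end, in the units of the state.
- env.observe(): the state, without advancing time (a new reading comes with each control period).
- env.get_image(name): name is "side" or "top"; returns a dict with "color" (384x512x3 uint8, red, green, blue), "fov_y" (degrees; the focal length in pixels is half the picture's height over the tangent of half this angle, whatever the lens; pixels are square), "cx", "cy" (the principal point, pixels), "R" (3x3) and "t" (3): a world point X has camera coordinates R X + t. Camera axes: x right, y down, z forward; pixel columns grow to the right and rows downward; lengths in m; the calibration is good to about 2 mm. A picture is of the moment at which its call begins. There is no depth.
- env.close_job(): hands the job in; it is judged then, once.
Trained networks look in a picture, given as the dict that the camera call returned (one of the last four; its "shot" number tells which), for a name from the list of things; names that differ only in an ending like _2 or _b are one class to them, and where a whole thing is asked for, a point or a joint stands for the part that bears it (a point fixed in the world has none). Each returns a list of dicts, best first, with "conf" (0 to 1); they miss things now and then, are a little off and sometimes report something else, mostly with a low value. They report only what shows in the picture. A call takes as long as a camera call. They do not tell look-alikes from the thing itself.
- env.outline_of(target, picture): "mask" (384x512 bool, what is visible of it) and "bbox" ([centre column, centre row, width, height] in pixels, round what is visible of it).
- env.tip_of(target, picture): "pixel" ([column, row] in pixels: a listed point, or the origin of a listed thing).
The state is a dict: "time_s": time; "q": joint angles; "qvel": joint speeds; "joint_efforts": joint torques, N m; "position": TCP position; "tool_rot": TCP orientation; "ft_force": force on the tool from outside, world axes, zero at the start; "wrist_torque": the same for the moment, N m; "grip_width": finger opening in m; "gripper_force": force on a finger pad.
Only numpy, scipy, OpenCV 4.12 (cv2) and the standard library are available. Lean on these libraries where they do the work, as an engineer would, in place of code of your own. Each camera call takes 0.05 s, during which the arm holds its last target. There are 200 camera calls.

## Working session

There is one attempt and no reset: what is moved stays moved. The work goes in short steps, Python scripts to look and compute and a tool call to move; the robot and the scene stay as the last step left them, time stands still between calls to the robot, and variables do not carry over. Pictures are saved under pics/ and viewed, at most 10 in all, crops included, and the job is handed in when it is done.

Besides the shell and the picture viewer there is one more tool, called after "Call:" as a command line: name --pt "numbers of a row" for each row, then --argument value for the rest. move_arm: Moves the arm, as the interface text tells. Its arguments: {"type":"object","properties":{"plan":{"type":"array"},"squeeze":{"type":"number"}},"required":["plan"]}

```bash
mkdir -p pics; cat > h.py <<'E'
import numpy as np, cv2
from rig import env
def K(p):
    f=p["color"].shape[0]/2/np.tan(np.radians(p["fov_y"])/2); return f,p["cx"],p["cy"]
def ray(p,px):
    f,cx,cy=K(p); R=np.array(p["R"]);t=np.array(p["t"])
    d=R.T@np.array([(px[0]-cx)/f,(px[1]-cy)/f,1]); return -R.T@t,d
def onz(p,px,z):
    o,d=ray(p,px); return o+d*(z-o[2])/d[2]
def proj(p,X):
    f,cx,cy=K(p); c=np.array(p["R"])@np.array(X)+np.array(p["t"]); return np.array([cx+f*c[0]/c[2],cy+f*c[1]/c[2]])
def two(p,a,q,b):
    o1,d1=ray(p,a);o2,d2=ray(q,b);A=np.stack([d1,-d2],1)
    s=np.linalg.lstsq(A,o2-o1,rcond=None)[0];x=o1+s[0]*d1;y=o2+s[1]*d2
    return (x+y)/2,np.linalg.norm(x-y)
def save(p,n): cv2.imwrite("pics/"+n,cv2.cvtColor(p["color"],cv2.COLOR_RGB2BGR))
E
cat > a.py <<'E'
from h import *
np.set_printoptions(precision=4,suppress=True)
S=env.get_image("side");T=env.get_image("top")
im=np.vstack([S["color"],T["color"]]);save(S,"s0.png");save(T,"t0.png")
for n in ["fixture","stop_face","block_center","nuts","bolt"]:
    a=env.tip_of(n,S);b=env.tip_of(n,T)
    print(n,[(x["pixel"],round(x["conf"],2)) for x in a],[(x["pixel"],round(x["conf"],2)) for x in b])
    if a and b: print("  ",two(S,a[0]["pixel"],T,b[0]["pixel"]))
for p in (S,T): print("cam",-np.array(p["R"]).T@p["t"],K(p))
print(env.observe()["tool_rot"],env.observe()["time_s"])
E
python3 a.py
```

```text
fixture [([264.5, 194.8], 0.55)] [([280.9, 194.5], 0.95)]
   (array([ 0.5261, -0.1466,  0.0031]), np.float64(0.0016794977931100105))
stop_face [([237.2, 183.9], 0.96)] [([290.5, 161.2], 0.97), ([281.7, 196.9], 0.41)]
   (array([ 0.6328, -0.1763,  0.0165]), np.float64(0.011333704992870617))
block_center [([279.5, 186.8], 0.66), ([278.1, 249.2], 0.61), ([300.8, 157.3], 0.43)] [([171.4, 231.4], 0.72), ([285.1, 207.9], 0.71), ([378.9, 226.5], 0.67), ([223.2, 209.1], 0.26)]
   (array([0.4196, 0.1411, 0.2265]), np.float64(0.02444313155164064))
nuts [([272.2, 223.0], 0.66)] [([223.0, 210.1], 0.78)]
   (array([0.4724, 0.028 , 0.0134]), np.float64(0.015432499775112327))
bolt [([246.0, 212.9], 0.61)] [([244.3, 185.5], 0.55)]
   (array([ 0.5633, -0.0348, -0.0087]), np.float64(0.011177033847056513))
cam [0.3269 0.9244 0.7181] (np.float64(348.21705337914597), 254.72200871857868, 195.79621613882392)
cam [ 0.3568 -0.0454  1.1891] (np.float64(394.92404740505964), 256.03394593486286, 193.04263466742756)
[[ 0.9381  0.3464 -0.    ]
 [ 0.3464 -0.9381 -0.    ]
 [-0.      0.     -1.    ]] 0.6
```

View pics/s0.png

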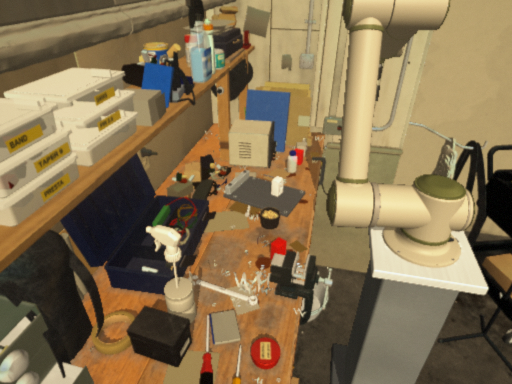

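View pics/t0.png

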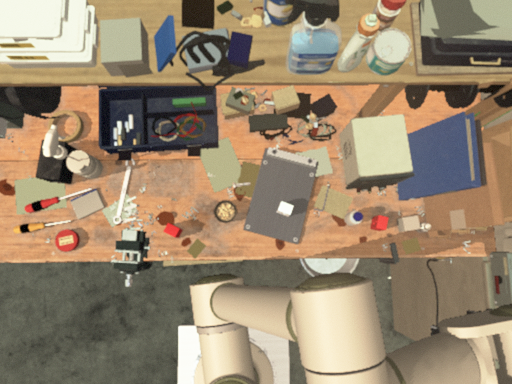

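The side view shows the block at about (279,187) on the fixture plate. In the top view it is at (285,208), with the stop bar at (290,155). The red look-alikes are off the plate. Next I'll fit the poses to the masks.

```bash
cat >> h.py <<'E'
from scipy.optimize import minimize
def box(c,yaw,lo,hi):
    P=np.array([[x,y,z] for x in(lo[0],hi[0]) for y in(lo[1],hi[1]) for z in(lo[2],hi[2])])
    R=np.array([[np.cos(yaw),-np.sin(yaw),0],[np.sin(yaw),np.cos(yaw),0],[0,0,1]]); return P@R.T+c
U=8
def iou(p,m,boxes,bb):
    x0,y0,x1,y1=bb; M=np.zeros(((y1-y0)*U,(x1-x0)*U),np.uint8)
    for B in boxes:
        q=np.array([proj(p,X) for X in B]); q=((q-[x0-.5,y0-.5])*U).astype(np.int32)
        cv2.fillConvexPoly(M,cv2.convexHull(q),1)
    a=cv2.resize(M.astype(np.float32),(x1-x0,y1-y0),interpolation=cv2.INTER_AREA); b=m[y0:y1,x0:x1]
    return np.minimum(a,b).sum()/np.maximum(a,b).sum()
def pick(p,name,near):
    L=env.outline_of(name,p); L=[l for l in L if np.hypot(*(np.array(l["bbox"][:2])-near))<25]
    return L[0] if L else None
def fit(items,boxes,x0,steps):
    it=[]
    for p,m in items:
        ys,xs=np.where(m); it.append((p,m.astype(np.float32),(xs.min()-8,ys.min()-8,xs.max()+9,ys.max()+9)))
    f=lambda v:-sum(iou(p,m,boxes(v),bb) for p,m,bb in it)
    s=np.vstack([x0]+[np.array(x0)+np.eye(len(x0))[i]*steps[i] for i in range(len(x0))])
    r=minimize(f,x0,method="Nelder-Mead",options=dict(initial_simplex=s,xatol=1e-5,fatol=1e-5,maxiter=400))
    return r.x,[iou(p,m,boxes(r.x),bb) for p,m,bb in it]
fixb=lambda v:[box([v[0],v[1],0],v[2],[-.13,-.085,0],[.13,.085,.012]),box([v[0],v[1],0],v[2],[.105,-.075,.012],[.127,.075,.042])]
# standing: local x=block normal dir axis (28), y=38
stand=lambda v:[box([v[0],v[1],.012],v[2],[-.014,-.019,0],[.014,.019,.062])]
E
cat > b.py <<'E'
from h import *
np.set_printoptions(precision=4,suppress=True)
S=env.get_image("side");T=env.get_image("top")
fs,ft=pick(S,"fixture",[264,195]),pick(T,"fixture",[281,194])
bs,bt=pick(S,"block_center",[279,187]),pick(T,"block_center",[285,208])
for l in (fs,ft,bs,bt): print(l and (l["bbox"],l["conf"],l["mask"].sum()))
best=[]
Tf=ft["mask"]|bt["mask"]; Sf=fs["mask"]
for y0 in (-.25,-.1,.1): best.append(fit([(T,Tf)],fixb,[.526,-.15,y0],[.02,.02,.1]))
for b in best: print("fix",b, proj(S,[b[0][0],b[0][1],0]))
v=max(best,key=lambda b:sum(b[1]))[0]
for y0 in (-.3,-.1,.1):
  for it in ([(T,bt["mask"])],[(S,bs["mask"]),(T,bt["mask"])]):
    r=fit(it,stand,[.49,-.15,y0],[.02,.02,.15]);print("blk",r)
best=r[0]
outs=[]
for p,c in ((S,(270,190)),(T,(282,195))):
    w,h=(50,40) if p is S else (60,60); k=7 if p is S else 6
    o=cv2.resize(p["color"][c[1]-h:c[1]+h,c[0]-w:c[0]+w],None,fx=k,fy=k,interpolation=cv2.INTER_CUBIC)
    o=cv2.cvtColor(o,cv2.COLOR_RGB2BGR); tr=lambda X:tuple(int(i) for i in (proj(p,X)-[c[0]-w-.5,c[1]-h-.5])*k)
    for bxs,col in ((fixb(v),(0,255,0)),(stand(best),(0,0,255))):
        for B in bxs:
            cv2.polylines(o,[cv2.convexHull(np.array([tr(X) for X in B]))],True,col,1)
    cv2.imwrite("pics/b_%s.png"%("s" if p is S else "t"),o[:600])
E
python3 b.py
```

```text
([263.1, 195.3, 79.1, 50.0], 0.76, np.int64(1847))
([281.0, 196.0, 73.8, 98.6], 0.75, np.int64(4643))
([278.0, 185.7, 14.8, 20.8], 0.55, np.int64(233))
([286.9, 208.8, 16.7, 15.3], 0.49, np.int64(187))
fix (array([ 0.5232, -0.1478, -0.2765]), [np.float32(0.97664815)]) [265.0775 195.3711]
fix (array([ 0.5233, -0.1477, -0.274 ]), [np.float32(0.97630644)]) [265.0372 195.3886]
fix (array([ 0.5234, -0.1476, -0.275 ]), [np.float32(0.9766673)]) [265.0249 195.3925]
blk (array([ 0.4777, -0.1535, -0.3497]), [np.float32(0.91000414)])
blk (array([ 0.4789, -0.1537, -0.3756]), [np.float32(0.860781), np.float32(0.89496076)])
blk (array([ 0.4792, -0.1534,  0.0169]), [np.float32(0.79671776)])
blk (array([ 0.4788, -0.1536, -0.4139]), [np.float32(0.86728996), np.float32(0.8909031)])
blk (array([ 0.4781, -0.1529,  0.1093]), [np.float32(0.77327406)])
blk (array([ 0.4796, -0.1549,  0.6093]), [np.float32(0.8291396), np.float32(0.68523926)])
```

View pics/b_s.png

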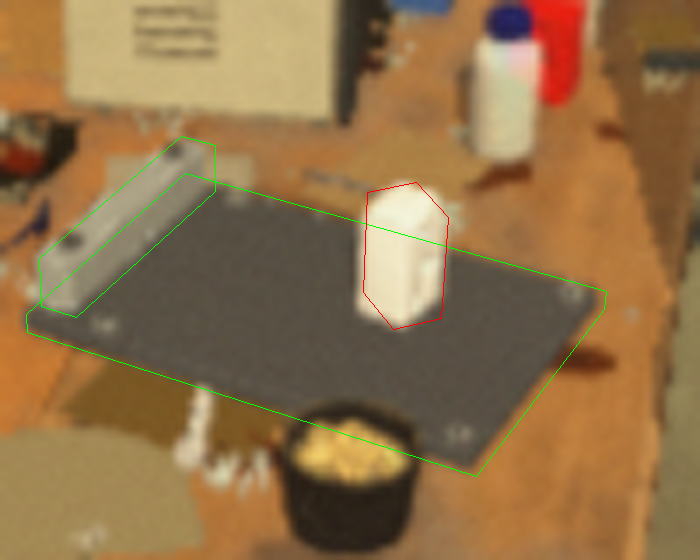

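View pics/b_t.png

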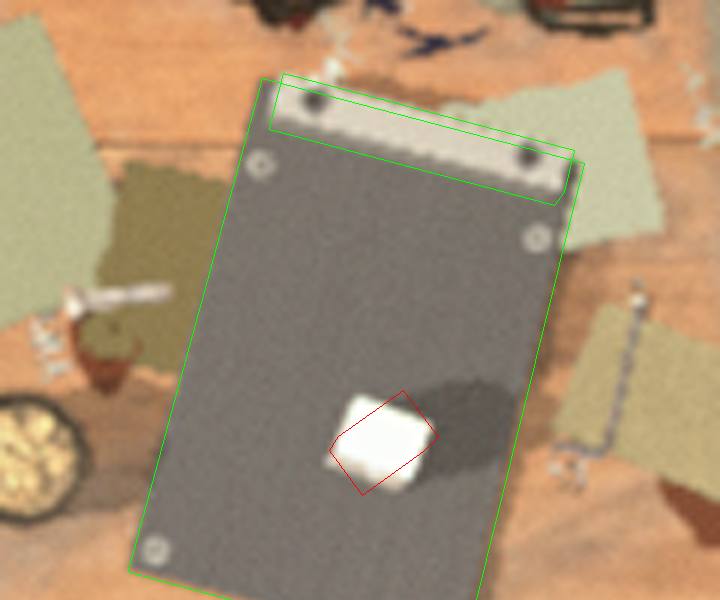

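The fixture fits well in both views. The block's yaw needs a bit more work, so I'll segment it by brightness against the dark plate.

```bash
cat > c.py <<'E'
from h import *
np.set_printoptions(precision=4,suppress=True)
S=env.get_image("side");T=env.get_image("top")
def soft(p,c,lo,hi,r=13):
    g=p["color"].min(2).astype(np.float32); m=np.clip((g-lo)/(hi-lo),0,1); k=np.zeros_like(m)
    k[c[1]-r:c[1]+r,c[0]-r:c[0]+r]=1; return m*k
mt=soft(T,(286,208),90,215); ms=soft(S,(279,187),140,225)
print(mt.sum(),ms.sum())
import h
def fit2(items,x0):
    f=lambda v:-sum(iou(p,m,stand(v),bb) for p,m,bb in items)
    s=np.vstack([x0]+[np.array(x0)+np.diag([.01,.01,.12])[i] for i in range(3)])
    r=minimize(f,x0,method="Nelder-Mead",options=dict(initial_simplex=s,xatol=1e-5,fatol=1e-5));return r.x,-r.fun
for y0 in (-.5,-.35,-.2,-.05):
    print(fit2([(T,mt,(268,190,304,226))],[.479,-.154,y0]),fit2([(T,mt,(268,190,304,226)),(S,ms,(262,170,296,204))],[.479,-.154,y0]))
ys,xs=np.where(mt>.5);print(cv2.minAreaRect(np.stack([xs,ys],1).astype(np.float32)))
E
python3 c.py
```

```text
224.97601 103.09412
(array([ 0.48  , -0.1534, -0.3961]), np.float64(0.7328596711158752)) (array([ 0.4804, -0.1533, -0.3013]), np.float64(1.2191845178604126))
(array([ 0.4799, -0.1534, -0.3796]), np.float64(0.7342329621315002)) (array([ 0.4801, -0.1532, -0.3128]), np.float64(1.2216365337371826))
(array([ 0.4801, -0.1533, -0.3436]), np.float64(0.7300685048103333)) (array([ 0.4802, -0.1532, -0.2366]), np.float64(1.2190327644348145))
(array([ 0.4799, -0.1533, -0.3784]), np.float64(0.7339491844177246)) (array([ 0.4798, -0.1532, -0.2929]), np.float64(1.2219163179397583))
((284.7413330078125, 208.39654541015625), (14.298541069030762, 12.81297779083252), 21.801406860351562)
```

Call:
move_arm --pt "0 0 8 7.2 -5.5 0 -1" --pt "0 0 16 14.4 -11 0 -1" --pt "0 0 24 21.5 -16.5 0 -1" --pt "0 0 33 28.7 -22 0 -1" --pt "0 0 41.3 35.9 -27.4 0 -1"

```text
time_s: 1.5
position: [0.3196, -0.3121, 0.2316]
tool_rot: [[0.943, -0.332, 0.0], [-0.332, -0.943, -0.0], [0.0, 0.0, -1.0]]
ft_force: [0.4, -0.4, -0.4]
grip_width: 0.0124
gripper_force: 0.0
```

```bash
cat > st.py <<'E'
import sys
from h import *
o=env.observe();p=np.array(o["position"]);R=np.array(o["tool_rot"])
print("t",o["time_s"],"p",p.round(4),"yaw",np.degrees(np.arctan2(R[1,0],R[0,0])).round(2),"zax",R[:,2].round(3),"F",np.round(o["ft_force"],1),"w",o["grip_width"])
if len(sys.argv)>1:
    g=np.array([float(a) for a in sys.argv[1:4]]); print("tool shift cm",(R.T@(g-p)*100).round(2))
E
python3 st.py .433 -.135 .15
```

```text
t 1.5 p [ 0.3196 -0.3121  0.2316] yaw -19.41 zax [ 0. -0. -1.] F [ 0.4 -0.4 -0.4] w 0.012376258687936105
tool shift cm [  4.81 -20.47   8.15]
```

Call:
move_arm --pt "0 0 1.6 4.8 -20.5 4 -1" --pt "0 0 1.6 4.8 -20.5 6 -1" --pt "0 0 1.6 4.8 -20.5 8 -1" --pt "0 0 1.6 4.8 -20.5 8 -1" --pt "0 0 1.6 4.8 -20.5 8 -1"

```text
time_s: 2.0
position: [0.4318, -0.1328, 0.15]
tool_rot: [[0.936, -0.351, -0.001], [-0.351, -0.936, 0.001], [-0.002, -0.001, -1.0]]
ft_force: [-0.3, -0.3, -0.3]
grip_width: -0.0002
gripper_force: 0.0
```

```bash
python3 st.py .433 -.135 .064
```

```text
t 2.0 p [ 0.4318 -0.1328  0.15  ] yaw -20.55 zax [-0.001  0.001 -1.   ] F [-0.3 -0.3 -0.3] w -0.00015647913661095096
tool shift cm [0.2  0.17 8.6 ]
```

Call:
move_arm --pt "0 0 0 0 0.2 4 -1" --pt "0 0 0 0 0.2 7 -1" --pt "0 0 0 0 0.2 8.6 -1" --pt "0 0 0 0 0.2 8.6 -1"

```text
time_s: 2.4
position: [0.4298, -0.1371, 0.0638]
tool_rot: [[0.936, -0.353, -0.003], [-0.353, -0.936, 0.002], [-0.004, -0.001, -1.0]]
ft_force: [0.5, -0.8, 0.4]
grip_width: 0.0002
gripper_force: 0.0
```

```bash
python3 st.py .48 -.1535 .064; cat > crop.py <<'E'
import sys
from h import *
o=[]
for n,c in (("side",(268,190)),("top",(284,190))):
    p=env.get_image(n); a=p["color"][c[1]-40:c[1]+40,c[0]-40:c[0]+40]; o.append(cv2.resize(a,(400,400),interpolation=cv2.INTER_CUBIC))
cv2.imwrite("pics/"+sys.argv[1],cv2.cvtColor(np.hstack(o),cv2.COLOR_RGB2BGR))
E
python3 crop.py c1.png
```

```text
t 2.4 p [ 0.4298 -0.1371  0.0638] yaw -20.68 zax [-0.003  0.002 -1.   ] F [ 0.5 -0.8  0.4] w 0.00022286029096241718
tool shift cm [ 5.28 -0.24 -0.04]
```

View pics/c1.png

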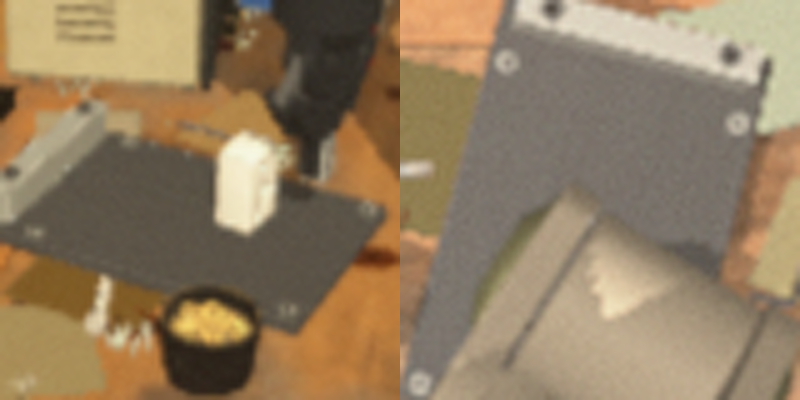

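Call:
move_arm --pt "0 0 0 1.2 -0.2 0 -1" --pt "0 0 0 2.3 -0.2 0 -1" --pt "0 0 0 2.8 -0.2 0 -1" --pt "0 0 0 3.3 -0.2 0 -1" --pt "0 0 0 3.8 -0.2 0 -1"

```text
time_s: 3.0
position: [0.467, -0.1493, 0.0656]
tool_rot: [[0.936, -0.353, 0.0], [-0.353, -0.936, -0.0], [0.0, 0.0, -1.0]]
ft_force: [-0.8, -0.3, 0.8]
grip_width: 0.0
gripper_force: 0.3
```

```bash
python3 st.py .48 -.1535 .064; python3 crop.py c2.png
```

```text
t 3.0 p [ 0.467  -0.1493  0.0656] yaw -20.68 zax [ 0. -0. -1.] F [-0.8 -0.3  0.8] w 3.4344650039081694e-05
tool shift cm [ 1.36 -0.07  0.16]
```

View pics/c2.png

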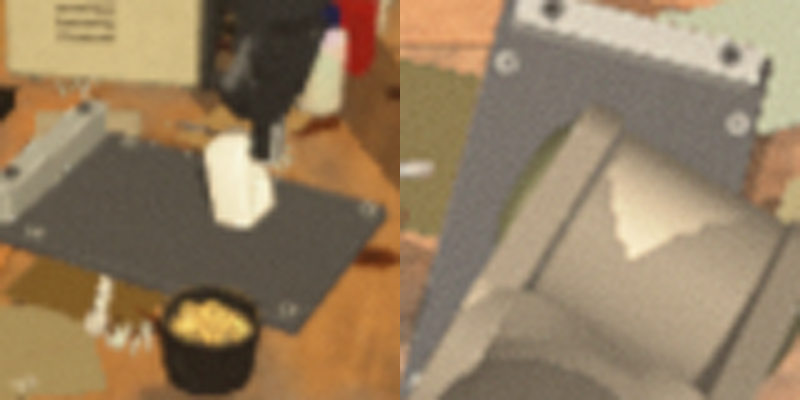

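The block is tipping: in the side view it leans towards the stop, with the fingers at (265,145). I'll keep pushing.

Call:
move_arm --pt "0 0 0 0.4 0 0 -1" --pt "0 0 0 0.9 0 0 -1" --pt "0 0 0 1.4 0 0 -1" --pt "0 0 0 1.8 0 0 -1" --pt "0 0 0 2.2 0 0 -1"

```text
time_s: 3.6
position: [0.4878, -0.1571, 0.0653]
tool_rot: [[0.936, -0.353, -0.0], [-0.353, -0.936, 0.0], [-0.0, -0.0, -1.0]]
ft_force: [0.4, -0.5, -0.0]
grip_width: 0.0001
gripper_force: 0.0
```

```bash
python3 st.py .48 -.1535 .064; python3 crop.py c3.png
```

```text
t 3.6 p [ 0.4878 -0.1571  0.0653] yaw -20.68 zax [-0.  0. -1.] F [ 0.4 -0.5 -0. ] w 0.00014812136803985564
tool shift cm [-0.86 -0.06  0.13]
```

View pics/c3.png

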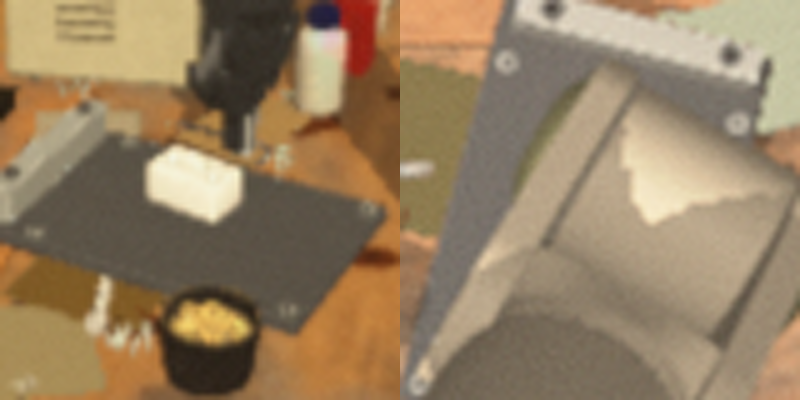

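The block has fallen flat with its drilled face up. I'll back off and fit its pose.

Call:
move_arm --pt "0 0 -2 -3 0 0 -1" --pt "0 0 -5 -6 0 0 -1" --pt "0 0 -5 -6 0 0 -1"

```text
time_s: 4.0
position: [0.4282, -0.134, 0.0652]
tool_rot: [[0.963, -0.269, -0.003], [-0.269, -0.963, 0.002], [-0.004, -0.001, -1.0]]
ft_force: [0.5, -0.5, -0.1]
grip_width: 0.0002
gripper_force: 0.0
```

```bash
cat >> h.py <<'E'
lie=lambda v:[box([v[0],v[1],.012],v[2],[-.031,-.019,0],[.031,.019,.028])]
FX=np.array([.5233,-.1477]);FY=-.275
def fixloc(v):
    c,s=np.cos(FY),np.sin(FY);return np.array([[c,s],[-s,c]])@(np.array(v[:2])-FX)
E
cat > d.py <<'E'
from h import *
S=env.get_image("side")
L=[l for l in env.outline_of("block_center",S) if abs(l["bbox"][0]-265)<20 and abs(l["bbox"][1]-187)<14]
print([(l["bbox"],round(l["conf"],2)) for l in L])
for l in L[:1]:
  for a in ((.5,-.16,-.37),(.5,-.16,-.15),(.53,-.165,-.27)):
    v,q=fit([(S,l["mask"])],lie,a,[.02,.02,.15]);print(v.round(4),q,"fixture-local",fixloc(v).round(4),"rel yaw deg",np.degrees(v[2]-FY).round(1))
E
python3 d.py; python3 st.py .45 -.135 .03
```

```text
[]
t 4.1 p [ 0.4315 -0.1359  0.0657] yaw -15.72 zax [ 0.001 -0.    -1.   ] F [-1.2  0.3 -0. ] w -0.0002331909322227995
tool shift cm [ 1.76 -0.59  3.57]
```

```bash
cat > d.py <<'E'
from h import *
import sys
cx=int(sys.argv[1]);cy=int(sys.argv[2])
S=env.get_image("side")
L=env.outline_of("block_center",S);print([(np.round(l["bbox"]),round(l["conf"],2)) for l in L])
g=S["color"].min(2); m=np.zeros(g.shape,bool); m[cy-13:cy+13,cx-16:cx+16]=g[cy-13:cy+13,cx-16:cx+16]>115
n,lab,st,_=cv2.connectedComponentsWithStats(m.astype(np.uint8)); k=1+np.argmax(st[1:,4]); m=lab==k; print(st[k])
for a in ((.5,-.16,-.4),(.5,-.16,-.15),(.53,-.165,-.27)):
    v,q=fit([(S,m)],lie,a,[.02,.02,.15]);print(v.round(4),q,"fixture-local",fixloc(v).round(4),"rel yaw deg",np.degrees(v[2]-FY).round(1))
E
python3 d.py 267 187
```

```text
[(array([280., 248.,  21.,  22.]), 0.56), (array([266., 186.,  17.,  13.]), 0.46)]
[257 179  20  16 221]
[ 0.5236 -0.1711 -0.42  ] [np.float32(0.93231624)] fixture-local [ 0.0067 -0.0225] rel yaw deg -8.3
[ 0.5237 -0.1715 -0.3851] [np.float32(0.93264896)] fixture-local [ 0.0069 -0.0228] rel yaw deg -6.3
[ 0.5241 -0.1719 -0.3985] [np.float32(0.93278766)] fixture-local [ 0.0074 -0.0231] rel yaw deg -7.1
```

Call:
move_arm --pt "0 0 0 0 0.9 2 -0.8" --pt "0 0 0 0 0.9 3.5 -0.8" --pt "0 0 0 0.5 0.9 4.1 -0.8" --pt "0 0 0 2.5 0.9 4.1 -0.8" --pt "0 0 0 4 0.9 4.1 -0.8"

```text
time_s: 4.7
position: [0.4691, -0.1559, 0.0245]
tool_rot: [[0.963, -0.27, 0.001], [-0.27, -0.963, -0.0], [0.001, 0.0, -1.0]]
ft_force: [-1.3, 0.5, 0.7]
grip_width: 0.0089
gripper_force: 0.0
```

```bash
python3 st.py .469 -.1562 .026; python3 d.py 267 187
```

```text
t 4.7 p [ 0.4691 -0.1559  0.0245] yaw -15.69 zax [ 0.001 -0.    -1.   ] F [-1.3  0.5  0.7] w 0.008867456465617351
tool shift cm [-0.    0.03 -0.15]
[(array([278., 248.,  14.,  20.]), 0.74), (array([265., 185.,  21.,  12.]), 0.65), (array([300., 157.,   9.,  20.]), 0.47)]
[257 179  19  16 209]
[ 0.5243 -0.1712 -0.4398] [np.float32(0.9333524)] fixture-local [ 0.0074 -0.0223] rel yaw deg -9.4
[ 0.5244 -0.1707 -0.4913] [np.float32(0.9356411)] fixture-local [ 0.0073 -0.0219] rel yaw deg -12.4
[ 0.5245 -0.1704 -0.4664] [np.float32(0.9347748)] fixture-local [ 0.0073 -0.0215] rel yaw deg -11.0
```

Call:
move_arm --pt "0 0 0 0.8 0 0 -0.8" --pt "0 0 0 1.5 0 0 -0.8" --pt "0 0 0 2.2 0 0 -0.8" --pt "0 0 0 2.9 0 0 -0.8" --pt "0 0 0 3.6 0 0 -0.8"

```text
time_s: 5.3
position: [0.5022, -0.165, 0.0244]
tool_rot: [[0.963, -0.27, -0.001], [-0.27, -0.963, 0.0], [-0.001, -0.0, -1.0]]
ft_force: [-2.8, -0.0, 2.0]
grip_width: 0.0085
gripper_force: 1.5
```

Call:
move_arm --pt "0 0 0 0.7 0 0 -0.8" --pt "0 0 0 1.3 0 0 -0.8" --pt "0 0 0 1.9 0 0 -0.8" --pt "0 0 0 2.5 0 0 -0.8" --pt "0 0 0 3 0 0 -0.8"

```text
time_s: 5.8
position: [0.5314, -0.1732, 0.0243]
tool_rot: [[0.963, -0.27, 0.0], [-0.27, -0.963, -0.0], [0.0, 0.0, -1.0]]
ft_force: [-3.7, 0.7, 1.2]
grip_width: 0.0084
gripper_force: 1.5
```

```bash
python3 st.py .469 -.1562 .026; python3 d.py 250 184;python3 crop.py c4.png
```

```text
t 5.8 p [ 0.5314 -0.1732  0.0243] yaw -15.68 zax [ 0. -0. -1.] F [-3.7  0.7  1.2] w 0.008404164712331295
tool shift cm [-6.47  0.05 -0.17]
[(array([299., 156.,   6.,  14.]), 0.67), (array([277., 247.,  18.,  26.]), 0.63), (array([252., 184.,  20.,  13.]), 0.59)]
[244 176  18  15 191]
[ 0.579  -0.1814 -0.6601] [np.float32(0.84802836)] fixture-local [ 0.0628 -0.0173] rel yaw deg -22.1
[ 0.5775 -0.1809 -0.4709] [np.float32(0.8431871)] fixture-local [ 0.0611 -0.0172] rel yaw deg -11.2
[ 0.5777 -0.182  -0.3856] [np.float32(0.841698)] fixture-local [ 0.0617 -0.0183] rel yaw deg -6.3
```

View pics/c4.png

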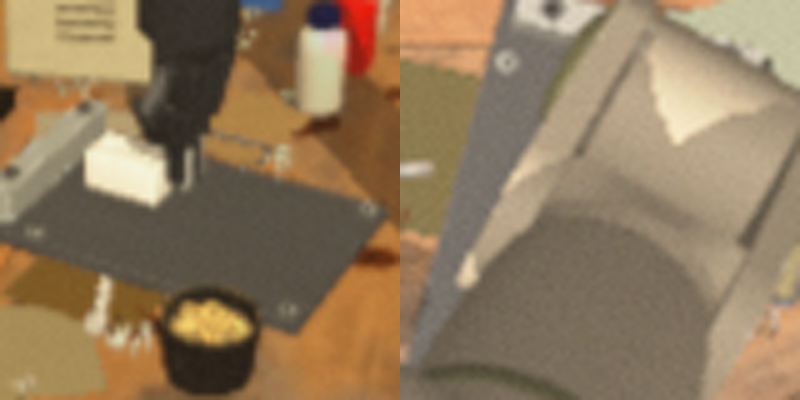

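Call:
move_arm --pt "0 0 0 0.4 0 0 -0.8" --pt "0 0 0 0.8 0 0 -0.8" --pt "0 0 0 1.1 0 0 -0.8" --pt "0 0 0 1.3 0 0 -0.8" --pt "0 0 0 1.4 0 0 -0.8"

```text
time_s: 6.5
position: [0.5445, -0.1769, 0.0243]
tool_rot: [[0.963, -0.27, -0.0], [-0.27, -0.963, 0.0], [-0.0, -0.0, -1.0]]
ft_force: [-1.7, 1.1, -0.5]
grip_width: 0.0083
gripper_force: 0.6
```

Call:
move_arm --pt "0 0 0 0.1 0 0 -0.8" --pt "0 0 0 0.2 0 0 -0.8" --pt "0 0 0 0.2 0 0 -0.8"

```text
time_s: 6.8
position: [0.5464, -0.1775, 0.0244]
tool_rot: [[0.963, -0.27, 0.0], [-0.27, -0.963, -0.0], [0.0, 0.0, -1.0]]
ft_force: [-1.0, -0.6, -0.2]
grip_width: 0.0085
gripper_force: 0.3
```

Call:
move_arm --pt "0 0 0 0.1 0 0 -0.8" --pt "0 0 0 0.2 0 0 -0.8" --pt "0 0 0 0.3 0 0 -0.8"

```text
time_s: 7.1
position: [0.5492, -0.1783, 0.0244]
tool_rot: [[0.963, -0.27, -0.0], [-0.27, -0.963, 0.0], [-0.0, 0.0, -1.0]]
ft_force: [-1.4, 0.9, 1.1]
grip_width: 0.0085
gripper_force: 0.8
```

Call:
move_arm --pt "0 0 0 0.1 0 0 -0.8" --pt "0 0 0 0.2 0 0 -0.8" --pt "0 0 0 0.3 0 0 -0.8"

```text
time_s: 7.4
position: [0.5504, -0.1785, 0.0244]
tool_rot: [[0.963, -0.27, -0.005], [-0.27, -0.963, 0.001], [-0.005, -0.0, -1.0]]
ft_force: [-13.7, 2.2, 8.2]
grip_width: 0.0085
gripper_force: 6.8
```

```bash
python3 st.py .469 -.1562 .026; python3 d.py 248 183;python3 crop.py c5.png
```

```text
t 7.4 p [ 0.5504 -0.1785  0.0244] yaw -15.66 zax [-0.005  0.001 -1.   ] F [-13.7   2.2   8.2] w 0.00848740454428972
tool shift cm [-8.44  0.05 -0.12]
[(array([279., 248.,  14.,  22.]), 0.61), (array([247., 184.,  19.,  13.]), 0.6), (array([299., 158.,   5.,  13.]), 0.53)]
[232 171  26  19 280]
[ 0.6076 -0.1951 -0.5765] [np.float32(0.6538877)] fixture-local [ 0.0941 -0.0227] rel yaw deg -17.3
[ 0.6047 -0.1918 -0.5188] [np.float32(0.6521576)] fixture-local [ 0.0904 -0.0204] rel yaw deg -14.0
[ 0.6071 -0.1944 -0.5608] [np.float32(0.6551259)] fixture-local [ 0.0933 -0.0222] rel yaw deg -16.4
```

View pics/c5.png

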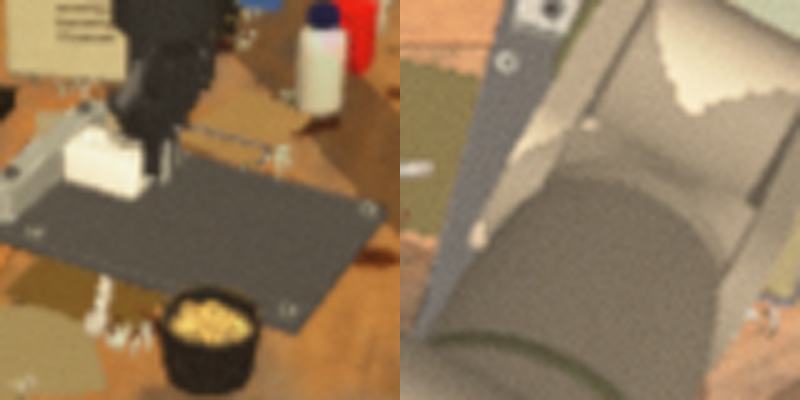

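Call:
move_arm --pt "0 0 0 0.1 0 0 -0.8" --pt "0 0 0 0.15 0 0 -0.8" --pt "0 0 0 0.15 0 0 -0.8"

```text
time_s: 7.9
position: [0.5504, -0.1785, 0.0244]
tool_rot: [[0.963, -0.27, -0.008], [-0.27, -0.963, 0.002], [-0.008, -0.0, -1.0]]
ft_force: [-18.4, 2.4, 12.1]
grip_width: 0.0086
gripper_force: 8.6
```

It's firmly seated: the TCP no longer advances as the force rises. I'll retreat along the plate, then lift clear and check.

Call:
move_arm --pt "0 0 0 -0.3 0 0 -0.8" --pt "0 0 0 -1.5 0 0 -0.8" --pt "0 0 0 -4 0 0 -0.8" --pt "0 0 0 -6 0 -2 -0.8" --pt "0 0 0 -8 0 -6 -0.8"

```text
time_s: 8.4
position: [0.4751, -0.1572, 0.0832]
tool_rot: [[0.963, -0.271, -0.003], [-0.27, -0.963, 0.002], [-0.004, -0.001, -1.0]]
ft_force: [1.3, 0.1, 0.5]
grip_width: 0.0088
gripper_force: 0.0
```

Call:
move_arm --pt "0 0 0 0 0 -5 -0.8" --pt "0 0 0 0 0 -10 -0.8" --pt "0 0 0 -3 5 -14 -0.8" --pt "0 0 0 -6 9 -14 -0.8" --pt "0 0 0 -9 13 -14 -0.8"

```text
time_s: 8.9
position: [0.3683, -0.249, 0.2253]
tool_rot: [[0.963, -0.269, 0.003], [-0.269, -0.963, -0.004], [0.004, 0.003, -1.0]]
ft_force: [0.2, -1.8, 0.2]
grip_width: 0.0087
gripper_force: 0.0
```

Call:
move_arm --pt "0 0 0 -3 4 0 -0.8" --pt "0 0 0 -6 8 0 -0.8" --pt "0 0 0 -9 12 0 -0.8" --pt "0 0 0 -12 16 0 -0.8" --pt "0 0 0 -12 16 0 -0.8"

```text
time_s: 9.4
position: [0.2062, -0.373, 0.2238]
tool_rot: [[0.961, -0.277, -0.0], [-0.277, -0.961, -0.003], [0.0, 0.003, -1.0]]
ft_force: [-0.4, 0.0, 0.2]
grip_width: 0.0087
gripper_force: 0.0
```

```bash
python3 st.py; cat > e.py <<'E'
from h import *
import sys
S=env.get_image("side");T=env.get_image("top")
bt=pick(T,"block_center",[290,172]);print(bt and (bt["bbox"],bt["conf"]))
if bt:
  for y0 in (-.45,-.27,-.1):
    v,q=fit([(T,bt["mask"])],lie,[.59,-.19,y0],[.01,.01,.1]);print(v.round(4),q,fixloc(v).round(4),np.degrees(v[2]-FY).round(1))
o=[]
for p,c,r in ((S,(250,183),22),(T,(290,170),32)):
    o.append(cv2.resize(p["color"][c[1]-r:c[1]+r,c[0]-r:c[0]+r],(400,400),interpolation=cv2.INTER_CUBIC))
cv2.imwrite("pics/"+sys.argv[1],cv2.cvtColor(np.hstack(o),cv2.COLOR_RGB2BGR))
E
python3 e.py e1.png
```

```text
t 9.4 p [ 0.2062 -0.373   0.2238] yaw -16.1 zax [-0.    -0.003 -1.   ] F [-0.4  0.   0.2] w 0.008744719807173392
([297.2, 173.6, 16.1, 17.6], 0.58)
[ 0.591  -0.1871 -0.3583] [np.float32(0.8057213)] [ 0.0759 -0.0196] -4.8
[ 0.5904 -0.1869 -0.3412] [np.float32(0.80572855)] [ 0.0752 -0.0195] -3.8
[ 0.5919 -0.1874 -0.3485] [np.float32(0.8067491)] [ 0.0768 -0.0196] -4.2
```

View pics/e1.png

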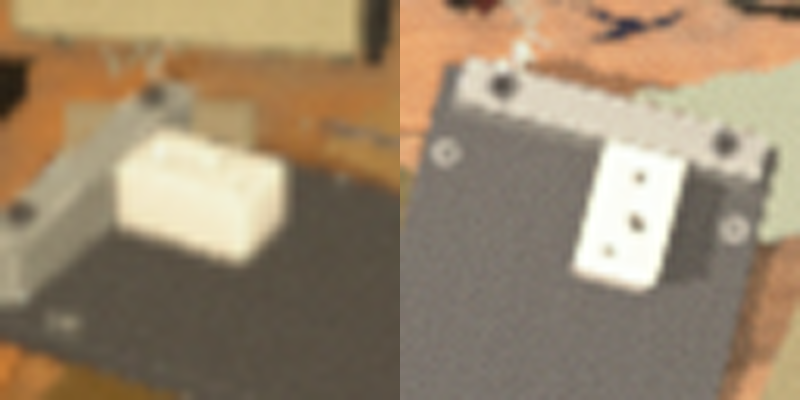

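In the top view at right, the block lies with its three holes up. Its end meets the bar at (645,150), and its edges look parallel to the plate. I'll do one numeric check of squareness.

```bash
python3 - <<'E'
from h import *
A=[]
for i in range(6):
    T=env.get_image("top")["color"].astype(np.float32); A.append(T)
g=np.mean(A,0).min(2)[138:202,258:322]; g=cv2.resize(g,None,fx=8,fy=8,interpolation=cv2.INTER_CUBIC)
def line(pts): vx,vy,_,_=cv2.fitLine(np.array(pts,np.float32),cv2.DIST_HUBER,0,.01,.01).ravel(); return np.degrees(np.arctan2(vy,vx)).round(2)
k=512/400
# block left edge, right edge: column of crossing; near end & stop front: row of crossing
d=cv2.Sobel(g,cv2.CV_32F,1,0,ksize=7); e=cv2.Sobel(g,cv2.CV_32F,0,1,ksize=7)
L=[];Rr=[]
for y in range(int(165*k),int(255*k)):
    x=200-(y/k-145)*.256; x=205-(y/k-145)*.256
    a=int((x-14)*k);b=int((x+14)*k);L.append((a+np.argmax(d[y,a:b]),y))
    x=x+80; a=int((x-14)*k);b=int((x+14)*k);Rr.append((a+np.argmin(d[y,a:b]),y))
N=[];St=[]
for x in range(int(185*k),int(245*k)):
    y=272+(x/k-173)*.24;a=int((y-14)*k);b=int((y+20)*k);N.append((x,a+np.argmin(e[a:b,x])))
for x in range(int(70*k),int(190*k)):
    y=100+(x/k-55)*.258;a=int((y-14)*k);b=int((y+14)*k);St.append((x,a+np.argmin(e[a:b,x])))
print("left",line(L)-90,"right",line(Rr)-90,"near",line(N),"stop",line(St))
E
```

```text
left -165.6 right -165.97 near 10.56 stop 14.73
```

```bash
python3 -c "
from rig import env
print(env.close_job())"
```

```text
the job is handed in; nothing more can be done
None
```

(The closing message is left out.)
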